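# Seat the dopped stones, then start the timer

## Robot

A 6-joint arm with a two-finger parallel gripper is mounted at the origin on the work surface. World frame = base frame: x ahead of the robot, y to its left, z up, the work surface at z = 0. Lengths are in m, angles in degrees, forces in N, time in s.
With the tool pointing down it reaches from about 0.4 to 0.825 m from the base axis. Payload 7 kg.
Tool frame: the origin (TCP) lies on the centre line of the jaws, within the pads' length; the fingertips stand 19 mm ahead of it and the grasp point (between the pads) is the TCP (r.tips_ahead is the distance from the TCP to the fingertips, in m); z points along the fingers, y is the line along which they close (so a half turn about z gives the same grasp; the last joint's range is limited). The gripper opens to 88 mm and grips with 3 to 60 N. Pads are 19 mm wide; open, the fingers measure 130 mm over their backs; the gripper's body (78 mm by 193 mm) begins 47 mm behind the grasp point.
Start: joints at [81.022, 20.546, 0.682, 0, -70.136, -16.507], TCP at [0.29, 0.609, 0.246] pointing down, gripper open.
Joint ranges: [-176.03, 176.03], [-82.01, 121.73], [-58.28, 71.71], [-173.87, 95.51], [-174.79, -0.11], [-173.66, 173.66]. Speed limits (degrees/s): [136.94, 136.94, 172.46, 180, 180, 180].

## Interface

Orientations are given as [roll, pitch, yaw] about the fixed x, y, z axes, in that order (R = Rz(yaw) Ry(pitch) Rx(roll)).
In Python, from plant import r, viewer, close_job gives the robot as it stands. The module is installed in compiled form; this text tells all that it offers.
- The arm moves only by the tool arm_command, never from a script. Its arguments are lists of equal length, an entry for each row: "travel": the shift along the world's x, y, z scaled (see below), a list of three; "delta_rot": the turn, a rotation vector about the world's x, y, z scaled (see below), a list of three. In form: {"travel": [[dx, dy, dz], ...], "delta_rot": [[rx, ry, rz], ...]}. A call has 1 to 20 rows; each row is the pose to reach, as a shift and turn from the pose commanded when the call began; what a row does not reach only later rows make up. The controller multiplies each number of a shift by 0.5 m and each number of a turn by 90 degrees. A row lasts 1/8 s, in which the tool goes at most 62.5 mm and 10.7 degrees, less where a joint would pass 70% of its speed; a pose out of reach is approached as far as the arm can. A call with a number of a shift or a turn outside -1 to 1 is refused whole. A call with a gripper value outside its range is refused whole. "grip" is the opening, from 0 (shut) to 1 (fully open), set as the call begins (left out, the last holds). The fingers move at their own pace and stop on an object; "newtons" is the grip in N (left out, the last holds). Time passes only in rows, so rows that repeat a pose let the fingers close. It gives the time, the measured TCP pose, the force, the opening and the grip force at its end, in the units of the state.
- r.get_state(): the state, without advancing time (a new reading comes with each control period).
- viewer.capture(name): name is "scene" or "top" or "wrist"; returns a dict with "img" (400x640x3 uint8, red, green, blue), "camera_matrix" (3x3 intrinsics, pixels), "R" (3x3) and "t" (3): a world point X has camera coordinates R X + t; the wrist camera has in their place "mount" (4x4, takes a point from camera to tool coordinates, whose origin is the TCP and whose axes are the flange's). Camera axes: x right, y down, z forward; pixel columns grow to the right and rows downward; lengths in m; the calibration is good to about 2 mm. A picture is of the moment at which its call begins: read the wrist's pose just before it. There is no depth.
- close_job(): hands the job in; it is judged then, once.
The state is a dict: "time_s": time; "joints": joint angles; "qd": joint speeds; "joint_torque": joint torques, N m; "tcp_pos": TCP position; "eef_rot": TCP orientation; "contact_force": force on the tool from outside, world axes, zero at the start; "moment": the same for the moment, N m; "gripper_width": finger opening in m; "gripper_force": force on a finger pad.
Only numpy, scipy, OpenCV 4.12 (cv2) and the standard library are available. Lean on these libraries where they do the work, as an engineer would, in place of code of your own. Each camera call takes 0.05 s, during which the arm holds its last target. There are 200 camera calls.

## Task

Three turquoise stones have just been glued to dop sticks that stand a little proud in their sleeves. With the fingertips, lightly press down on each stone until its stick is fully home, the tallest stick first, then the middle one, then the shortest, and after that press the button of the bench timer fully down and let it go, to start the glue's setting time. Press gently, do not pull any stick up, and leave the specimen box, the loupe, the rough stone and the spare stick where they are.

Things in the scene. Friction and masses are not known exactly. Their poses are not given: they have to be found in the camera images.
- tall_top (a point): centre of the top of the turquoise stone on the tall dop stick: a low round cabochon 26 mm across, 9 mm thick, nearly flat over its middle 20 mm, glued on an upright wooden stick 11 mm thick with an 18 mm wide collar. Stick fully home: this point is 100 mm above the bench; at the start 7 to 10 mm higher. Site axes: the stand's, z up.
- tall_stick (a joint): how far that stick is down in its sleeve, m: 0.010 = fully home, collar resting on the sleeve (hard stop); 0 to 0.003 at the start, collar standing proud; below 0 = pulled up. A friction fit: a downward push of about 3 N slides it, and it stays where it is left.
- tall_stand: fixed stand of the tall stick, bolted to the bench: square wooden foot 56 x 56 x 16 mm with an upright aluminium sleeve 18 mm in diameter, its top 71 mm above the bench. Origin: centre of the underside. It carries the stick and stone. The three stands look alike but for their height and stand in any order.
- middle_top (a point): centre of the top of the turquoise stone on the middle dop stick: a low round cabochon 26 mm across, 9 mm thick, nearly flat over its middle 20 mm, glued on an upright wooden stick 11 mm thick with an 18 mm wide collar. Stick fully home: this point is 83 mm above the bench; at the start 7 to 10 mm higher. Site axes: the stand's, z up.
- middle_stick (a joint): how far that stick is down in its sleeve, m: 0.010 = fully home, collar resting on the sleeve (hard stop); 0 to 0.003 at the start, collar standing proud; below 0 = pulled up. A friction fit: a downward push of about 3 N slides it, and it stays where it is left.
- middle_stand: fixed stand of the middle stick, bolted to the bench: square wooden foot 56 x 56 x 16 mm with an upright aluminium sleeve 18 mm in diameter, its top 54 mm above the bench. Origin: centre of the underside. It carries the stick and stone. The three stands look alike but for their height and stand in any order.
- short_top (a point): centre of the top of the turquoise stone on the short dop stick: a low round cabochon 26 mm across, 9 mm thick, nearly flat over its middle 20 mm, glued on an upright wooden stick 11 mm thick with an 18 mm wide collar. Stick fully home: this point is 65 mm above the bench; at the start 7 to 10 mm higher. Site axes: the stand's, z up.
- short_stick (a joint): how far that stick is down in its sleeve, m: 0.010 = fully home, collar resting on the sleeve (hard stop); 0 to 0.003 at the start, collar standing proud; below 0 = pulled up. A friction fit: a downward push of about 3 N slides it, and it stays where it is left.
- short_stand: fixed stand of the short stick, bolted to the bench: square wooden foot 56 x 56 x 16 mm with an upright aluminium sleeve 18 mm in diameter, its top 36 mm above the bench. Origin: centre of the underside. It carries the stick and stone. The three stands look alike but for their height and stand in any order.
- timer: fixed white plastic bench timer, 70 (x) x 90 (y) x 30 mm, a dark display strip along its far (+x) side and a single large push button on top. Origin: centre of the underside.
- start_top (a point): centre of the top of the timer's round grey push button (28 mm across, in a small grey housing), when not pressed about 52 mm above the bench; 12 mm from the timer's centre towards its own -x.
- start (a joint): how far the timer button is pressed, m: 0 = up, 0.006 = fully down (takes about 4 N); springs back when let go.
- specimen_box: bystander: closed clear acrylic specimen box with a steel latch, 84 x 114 x 51 mm, 0.45 kg, loose. Origin: centre of the underside.
- loupe: bystander: black aluminium loupe standing on end, 34 mm in diameter, 37 mm high, loose. Origin: centre of the underside.
- rough_stone: bystander: brown chunk of turquoise matrix, about 62 x 46 x 46 mm, loose. Origin: centre of the underside.
- spare_stick: bystander: spare wooden dop stick lying flat, 11 x 116 x 13 mm with a brass end, loose. Origin: centre of the underside.
Mind the look-alikes: they are no part of the job. What is shaped like the tall_stand but green or purple is not meant.

How it is judged:
By the outcome, as a careful person would: the job done as asked, in the order asked, and still so for the second after the job is handed in, with the robot touching nothing.
It also fails if it takes over 56 s, if anything falls off the work surface, if the arm or the gripper's body presses on something with over 40 N, if the wrist force passes 120 N, or if a joint passes its speed limit or range.

## Working session

There is one attempt and no reset: what is moved stays moved. The work goes in short steps, Python scripts to look and compute and a tool call to move; the robot and the scene stay as the last step left them, time stands still between calls to the robot, and variables do not carry over. Pictures are saved under pics/ and viewed, at most 10 in all, crops included, and the job is handed in when it is done.

Besides the shell and the picture viewer there is one more tool, called after ">>>" as a command line: name --argument value ..., lists and objects as JSON in quotes. arm_command: Moves the arm, as the interface text tells. Shifts and turns lie within -1 to 1; 1 stands for 0.5 m of shift or 90 degrees of turn. Its arguments: {"type":"object","properties":{"travel":{"type":"array"},"delta_rot":{"type":"array"},"grip":{"type":"number"},"newtons":{"type":"number"}},"required":["travel","delta_rot"]}

```bash
mkdir -p pics; cat > h.py <<'E'
import numpy as np,cv2,pickle
from plant import r,viewer,close_job
def ray(c,u,v):
    d=c["R"].T@np.linalg.solve(c["camera_matrix"],[u,v,1.]);o=-c["R"].T@c["t"];return o,d
def atz(c,u,v,z):
    o,d=ray(c,u,v);return o+d*(z-o[2])/d[2]
def proj(c,X):
    p=c["camera_matrix"]@(c["R"]@np.array(X,float)+c["t"]);return p[:2]/p[2]
E
python3 - <<'E'
from h import *
C={}
for n in("scene","top"):
    c=viewer.capture(n);C[n]=c;cv2.imwrite(f"pics/{n}.png",c["img"][:,:,::-1]);print(n,-c["R"].T@c["t"])
pickle.dump(C,open("c.pkl","wb"))
s=r.get_state();print(s,r.tips_ahead)
E
```

```text
scene [1.27278879 0.04156184 0.55588147]
top [0.41485266 0.03645335 1.16204567]
{'time_s': 0.1, 'joints': array([ 8.10211205e+01,  2.05879565e+01,  6.39236850e-01, -1.93510998e-02,
       -7.01352877e+01, -1.65058620e+01]), 'qd': array([-0.16412085, -0.16857892,  0.10947659,  0.06236237, -0.04671991,
        0.01048294]), 'joint_torque': array([-1.71730015e-03, -5.84162164e+01,  2.93752939e+01,  7.01558724e+00,
        1.02315238e-02, -3.62119977e-05]), 'tcp_pos': array([0.29028087, 0.60894205, 0.24470584]), 'eef_rot': array([ 1.79914286e+02, -6.42749326e-03, -2.54913255e+01]), 'contact_force': array([ 0.24234975, -0.1834986 , -0.04116978]), 'moment': array([-0.00376763, -0.02215886, -0.04604575]), 'gripper_force': 0.0, 'gripper_width': 0.08812381612630635} 0.019
```

View pics/scene.png

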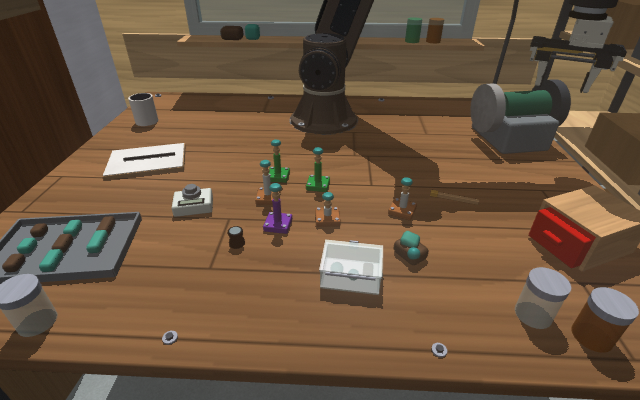

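View pics/top.png

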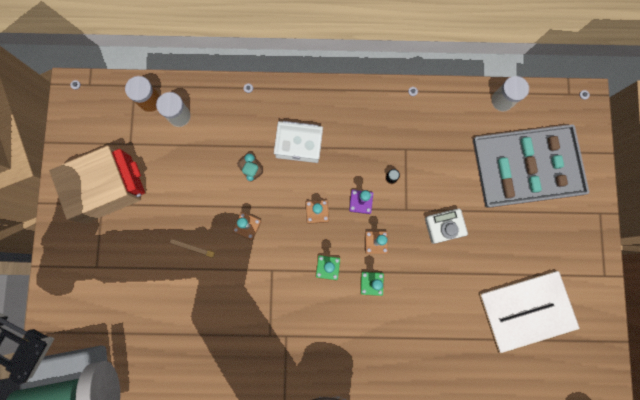

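The scene view shows three wooden stands, at (265,180), (328,210) and (405,197). In the top view these are (378,241), (317,210) and (245,224). Two green stands (top view: 328,267 and 373,284) and one purple (361,201) are look-alikes, so they are not meant. Next I'll enlarge a crop of each view.

```bash
python3 - <<'E'
from h import *
C=pickle.load(open("c.pkl","rb"))
a=C["top"]["img"][180:300,225:475,::-1];cv2.imwrite("pics/topc.png",cv2.resize(a,None,fx=3.2,fy=3.2,interpolation=cv2.INTER_CUBIC))
a=C["scene"]["img"][135:255,165:425,::-1];cv2.imwrite("pics/scenec.png",cv2.resize(a,None,fx=3,fy=3,interpolation=cv2.INTER_CUBIC))
E
```

```text
(no output)
```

View pics/topc.png

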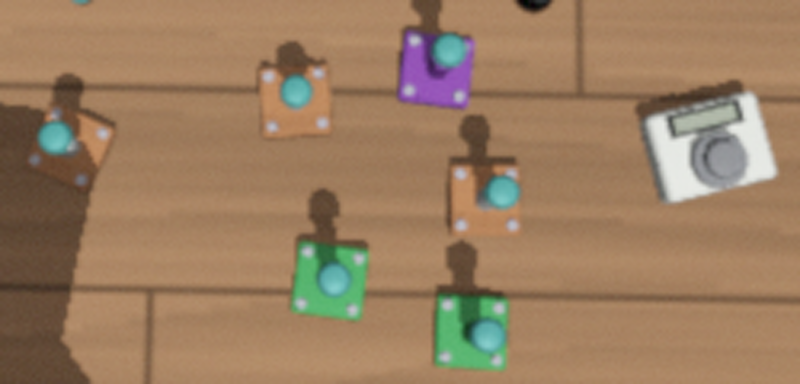

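View pics/scenec.png

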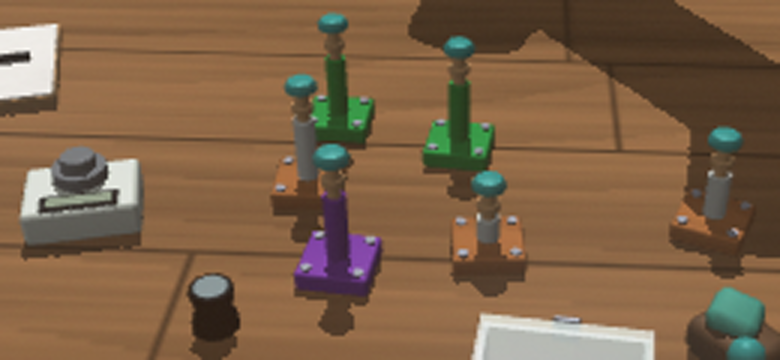

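The top crop has the wooden stands' stones at (502,192), (296,91) and (55,137), and the button at (724,157). In the scene crop the same stones are at (300,84), (489,182) and (725,138), with the button at (78,157). Going by sleeve length, the first is tall, the second short and the third middle. I'll check that by triangulating.

```bash
python3 - <<'E'
from h import *
C=pickle.load(open("c.pkl","rb"));T,S=C["top"],C["scene"]
P={"tall":((502,192),(300,84),.1085),"short":((296,91),(489,182),.0735),"middle":((55,137),(725,138),.0915),"button":((724,157),(78,156),.052)}
F={"tall":(484,198),"short":(295,100),"middle":(71,147),"green1":(331,280),"purple":(437,68),"green2":(472,332)}
def tp(p):return 225+(p[0]+.5)/3.2-.5,180+(p[1]+.5)/3.2-.5
for n,(a,b,z) in P.items():
    a=tp(a);b=(165+(b[0]+.5)/3-.5,135+(b[1]+.5)/3-.5)
    o1,d1=ray(T,*a);o2,d2=ray(S,*b);d1/=np.linalg.norm(d1);d2/=np.linalg.norm(d2)
    k=np.linalg.lstsq(np.c_[d1,-d2],o2-o1,rcond=None)[0];x1=o1+k[0]*d1;x2=o2+k[1]*d2
    m=(x1+x2)/2;print(n,m.round(4),"gap",np.linalg.norm(x1-x2).round(4),"top@z",atz(T,*a,z).round(4),"scene@z",atz(S,*b,z).round(4),"reach",np.hypot(*m[:2]).round(3),
     "foot",atz(T,*tp(F[n]),.016).round(4) if n in F else"")
for n in("green1","purple","green2"):print(n,atz(T,*tp(F[n]),.016).round(3))
for n,p in {"box":(298,142),"loupe":(392,175),"rough":(250,167)}.items():print(n,atz(T,*p,.04).round(3))
E
```

```text
tall [ 0.4955 -0.1217  0.1031] gap 0.0004 top@z [ 0.4951 -0.1211  0.1085] scene@z [ 0.5047 -0.1196  0.1085] reach 0.51 foot [ 0.4972 -0.1208  0.016 ]
short [0.572  0.0292 0.0682] gap 0.0009 top@z [0.5713 0.0288 0.0735] scene@z [0.5796 0.0298 0.0735] reach 0.573 foot [0.5723 0.0291 0.016 ]
middle [0.5317 0.2066 0.0873] gap 0.0002 top@z [0.5313 0.206  0.0915] scene@z [0.5384 0.205  0.0915] reach 0.57 foot [0.5318 0.205  0.016 ]
button [ 0.5288 -0.2987  0.0514] gap 0.0026 top@z [ 0.5291 -0.2999  0.052 ] scene@z [ 0.5301 -0.2968  0.052 ] reach 0.607 foot 
green1 [ 0.431 -0.001  0.016]
purple [ 0.6   -0.084  0.016]
green2 [ 0.393 -0.111  0.016]
box [0.745 0.08  0.04 ]
loupe [ 0.664 -0.158  0.04 ]
rough [0.678 0.199 0.04 ]
```

>>> arm_command --travel '[[0.03,-0.096,-0.006],[0.06,-0.192,-0.012],[0.09,-0.288,-0.018],[0.12,-0.384,-0.024],[0.15,-0.48,-0.03],[0.18,-0.576,-0.036],[0.21,-0.672,-0.042],[0.24,-0.768,-0.048],[0.27,-0.864,-0.054],[0.3,-0.96,-0.06],[0.3,-0.96,-0.06],[0.3,-0.96,-0.06]]' --delta_rot '[[0,0,0],[0,0,0],[0,0,0],[0,0,0],[0,0,0],[0,0,0],[0,0,0],[0,0,0],[0,0,0],[0,0,0],[0,0,0],[0,0,0]]' --grip 0 --newtons 5

```text
time_s: 1.6
tcp_pos: [0.4405, 0.1292, 0.2155]
eef_rot: [-180.0, 0.0, -25.5]
contact_force: [-0.3, 0.2, -0.4]
gripper_width: 0.0005
gripper_force: 0.0
```

```bash
python3 - <<'E'
from h import *
C=pickle.load(open("c.pkl","rb"));T,S=C["top"],C["scene"]
for n,a,b in(("purple",(449,49),(332,155)),("green1",(334,280),(459,46)),("green2",(488,336),(333,22))):
    a=(225+a[0]/3.2,180+a[1]/3.2);b=(165+b[0]/3,135+b[1]/3)
    o1,d1=ray(T,*a);o2,d2=ray(S,*b)
    k=np.linalg.lstsq(np.c_[d1,-d2],o2-o1,rcond=None)[0];print(n,(o1+k[0]*d1).round(3))
E
```

```text
purple [ 0.599 -0.084  0.106]
green1 [ 0.429 -0.001  0.104]
green2 [ 0.391 -0.112  0.104]
```

>>> arm_command --travel '[[0.022,-0.1,0],[0.045,-0.2,0],[0.067,-0.3,0],[0.09,-0.4,0],[0.112,-0.5,0],[0.112,-0.5,-0.05],[0.112,-0.5,-0.1],[0.112,-0.5,-0.14],[0.112,-0.5,-0.14],[0.112,-0.5,-0.14]]' --delta_rot '[[0,0,0],[0,0,0],[0,0,0],[0,0,0],[0,0,0],[0,0,0],[0,0,0],[0,0,0],[0,0,0],[0,0,0]]'

```text
time_s: 2.85
tcp_pos: [0.4972, -0.12, 0.1463]
eef_rot: [-180.0, -0.0, -25.4]
contact_force: [-0.0, -0.0, 0.2]
gripper_width: 0.0006
gripper_force: 0.0
```

```bash
python3 - <<'E'
from h import *
s=r.get_state();print(s["tcp_pos"],s["contact_force"])
c=viewer.capture("wrist");cv2.imwrite("pics/w1.png",c["img"][:,:,::-1])
M=np.linalg.inv(c["mount"])
for p in([0,0,.019],[0,0,.037]):
    q=M@np.r_[p,1];q=c["camera_matrix"]@q[:3];print(q[:2]/q[2])
E
```

```text
[ 0.49724952 -0.11995576  0.14628671] [-0.02660554 -0.00236333  0.15644104]
[327.87158586 240.62016923]
[327.58855547 229.09637866]
```

View pics/w1.png

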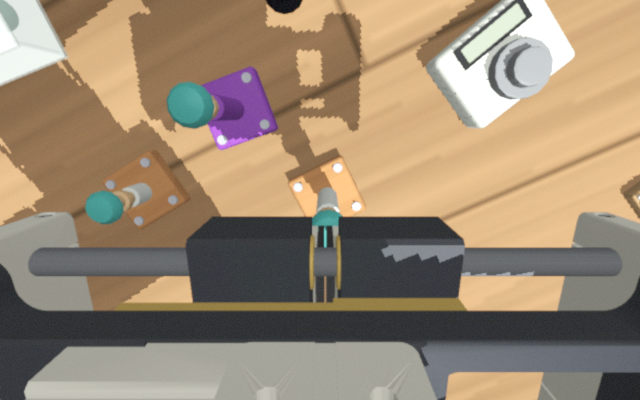

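The wrist view shows the tall stone's rim at (327,213), centred under the closed fingertips, whose projected column is 327. I'll press slowly from here.

>>> arm_command --travel '[[-0.001,-0.001,-0.016],[-0.001,-0.001,-0.028],[-0.001,-0.001,-0.032],[-0.001,-0.001,-0.034],[-0.001,-0.001,-0.036],[-0.001,-0.001,-0.038],[-0.001,-0.001,-0.04],[-0.001,-0.001,-0.042],[-0.001,-0.001,-0.044],[-0.001,-0.001,-0.046],[-0.001,-0.001,-0.048],[-0.001,-0.001,-0.05],[-0.001,-0.001,-0.051],[-0.001,-0.001,-0.052]]' --delta_rot '[[0,0,0],[0,0,0],[0,0,0],[0,0,0],[0,0,0],[0,0,0],[0,0,0],[0,0,0],[0,0,0],[0,0,0],[0,0,0],[0,0,0],[0,0,0],[0,0,0]]'

```text
time_s: 4.65
tcp_pos: [0.496, -0.1212, 0.1196]
eef_rot: [-180.0, -0.0, -25.5]
contact_force: [-0.5, -0.7, 2.4]
gripper_width: 0.0006
gripper_force: 1.1
```

>>> arm_command --travel '[[0,0,-0.001],[0,0,-0.002],[0,0,-0.002]]' --delta_rot '[[0,0,0],[0,0,0],[0,0,0]]'

```text
time_s: 5.03
tcp_pos: [0.4961, -0.1213, 0.1192]
eef_rot: [-180.0, -0.0, -25.5]
contact_force: [-2.1, 0.8, 7.9]
gripper_width: 0.0004
gripper_force: 4.1
```

>>> arm_command --travel '[[0,0,-0.001],[0,0,-0.001],[0,0,-0.001]]' --delta_rot '[[0,0,0],[0,0,0],[0,0,0]]'

```text
time_s: 5.4
tcp_pos: [0.4962, -0.1213, 0.1191]
eef_rot: [-180.0, -0.0, -25.5]
contact_force: [-4.1, 0.8, 11.8]
gripper_width: 0.0004
gripper_force: 6.2
```

>>> arm_command --travel '[[0,0,0.04],[0,0,0.12],[0.01,0.09,0.15],[0.022,0.2,0.15],[0.034,0.31,0.15],[0.046,0.42,0.15],[0.058,0.53,0.15],[0.068,0.61,0.15],[0.073,0.654,0.13],[0.073,0.654,0.08],[0.073,0.654,0.04],[0.073,0.654,0.011],[0.073,0.654,0.011],[0.073,0.654,0.011]]' --delta_rot '[[0,0,0],[0,0,0],[0,0,0],[0,0,0],[0,0,0],[0,0,0],[0,0,0],[0,0,0],[0,0,0],[0,0,0],[0,0,0],[0,0,0],[0,0,0],[0,0,0]]'

```text
time_s: 7.15
tcp_pos: [0.5329, 0.2058, 0.1241]
eef_rot: [-180.0, -0.0, -25.5]
contact_force: [0.1, 0.0, -0.3]
gripper_width: 0.0006
gripper_force: 0.0
```

```bash
python3 - <<'E'
from h import *
s=r.get_state();print(s["tcp_pos"],s["contact_force"])
c=viewer.capture("wrist");a=c["img"][:,:,::-1][120:320,200:460];t=viewer.capture("scene")["img"][:,:,::-1][135:235,225:425]
cv2.imwrite("pics/w2.png",np.vstack([cv2.resize(a,(780,260)),cv2.resize(t,(780,330),interpolation=cv2.INTER_CUBIC)]))
E
```

```text
[0.53285455 0.20580123 0.12413248] [ 0.12626343  0.02322933 -0.28561562]
```

View pics/w2.png

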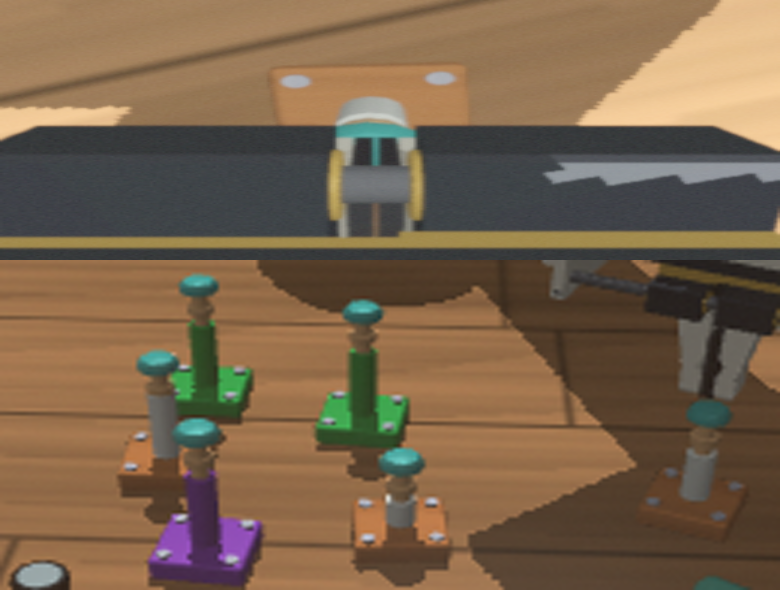

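The tall stick at (158,395) in the lower half is now home. The fingertips at (710,385) are directly above the middle stone at (709,413). I'll press it next.

>>> arm_command --travel '[[0,0,-0.012],[0,0,-0.02],[0,0,-0.024],[0,0,-0.026],[0,0,-0.028],[0,0,-0.03],[0,0,-0.032],[0,0,-0.034],[0,0,-0.036],[0,0,-0.038],[0,0,-0.04],[0,0,-0.042],[0,0,-0.043],[0,0,-0.044],[0,0,-0.045],[0,0,-0.045]]' --delta_rot '[[0,0,0],[0,0,0],[0,0,0],[0,0,0],[0,0,0],[0,0,0],[0,0,0],[0,0,0],[0,0,0],[0,0,0],[0,0,0],[0,0,0],[0,0,0],[0,0,0],[0,0,0],[0,0,0]]'

```text
time_s: 9.25
tcp_pos: [0.5326, 0.2058, 0.1022]
eef_rot: [-180.0, -0.0, -25.5]
contact_force: [-5.4, -1.8, 11.6]
gripper_width: 0.0005
gripper_force: 5.8
```

>>> arm_command --travel '[[0,0,0.04],[0,0,0.12],[0.02,-0.07,0.13],[0.042,-0.18,0.13],[0.066,-0.29,0.13],[0.08,-0.353,0.11],[0.08,-0.353,0.06],[0.08,-0.353,0.025],[0.08,-0.353,0.011],[0.08,-0.353,0.011],[0.08,-0.353,0.011]]' --delta_rot '[[0,0,0],[0,0,0],[0,0,0],[0,0,0],[0,0,0],[0,0,0],[0,0,0],[0,0,0],[0,0,0],[0,0,0],[0,0,0]]'

```text
time_s: 10.62
tcp_pos: [0.573, 0.0296, 0.1073]
eef_rot: [-180.0, -0.1, -25.5]
contact_force: [0.6, 0.1, -0.2]
gripper_width: 0.0005
gripper_force: 0.0
```

```bash
python3 - <<'E'
from h import *
c=viewer.capture("wrist");a=c["img"][:,:,::-1][120:320,200:460];t=viewer.capture("scene")["img"][:,:,::-1][135:235,225:425]
cv2.imwrite("pics/w3.png",np.vstack([cv2.resize(a,(780,260)),cv2.resize(t,(780,330),interpolation=cv2.INTER_CUBIC)]))
E
```

```text
(no output)
```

View pics/w3.png

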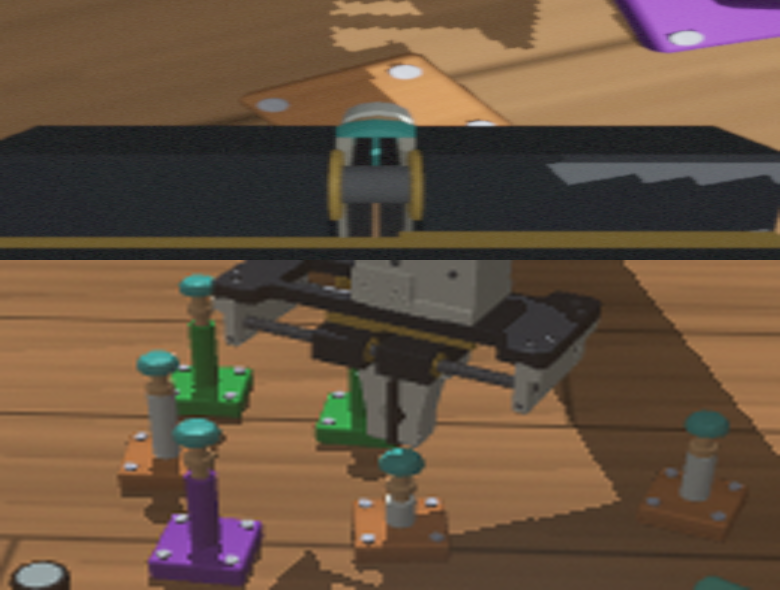

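The middle stone has dropped to (708,424), so that stick is home. The fingertips are centred above the short stone at (402,463).

>>> arm_command --travel '[[0,0,-0.012],[0,0,-0.02],[0,0,-0.024],[0,0,-0.026],[0,0,-0.028],[0,0,-0.03],[0,0,-0.032],[0,0,-0.034],[0,0,-0.036],[0,0,-0.038],[0,0,-0.04],[0,0,-0.042],[0,0,-0.044],[0,0,-0.045],[0,0,-0.046],[0,0,-0.047],[0,0,-0.047]]' --delta_rot '[[0,0,0],[0,0,0],[0,0,0],[0,0,0],[0,0,0],[0,0,0],[0,0,0],[0,0,0],[0,0,0],[0,0,0],[0,0,0],[0,0,0],[0,0,0],[0,0,0],[0,0,0],[0,0,0],[0,0,0]]'

```text
time_s: 12.85
tcp_pos: [0.5726, 0.0293, 0.0841]
eef_rot: [-180.0, -0.0, -25.5]
contact_force: [-3.5, 1.0, 11.7]
gripper_width: 0.0005
gripper_force: 5.8
```

>>> arm_command --travel '[[0,0,0.05],[0,0,0.15],[-0.005,-0.04,0.233],[-0.018,-0.14,0.233],[-0.032,-0.25,0.233],[-0.046,-0.36,0.233],[-0.06,-0.47,0.233],[-0.074,-0.57,0.233],[-0.086,-0.656,0.22],[-0.086,-0.656,0.14],[-0.086,-0.656,0.06],[-0.086,-0.656,0.01],[-0.086,-0.656,-0.005],[-0.086,-0.656,-0.009],[-0.086,-0.656,-0.009]]' --delta_rot '[[0,0,0],[0,0,0],[0,0,0],[0,0,0],[0,0,0],[0,0,0],[0,0,0],[0,0,0],[0,0,0],[0,0,0],[0,0,0],[0,0,0],[0,0,0],[0,0,0],[0,0,0]]'

```text
time_s: 14.72
tcp_pos: [0.5301, -0.2988, 0.0796]
eef_rot: [-180.0, -0.1, -25.5]
contact_force: [-0.1, -1.1, -0.0]
gripper_width: 0.0002
gripper_force: 0.0
```

```bash
python3 - <<'E'
from h import *
c=viewer.capture("wrist");a=c["img"][:,:,::-1][120:320,200:460];t=viewer.capture("scene")["img"][:,:,::-1][135:255,165:425]
cv2.imwrite("pics/w4.png",np.vstack([cv2.resize(a,(780,220)),cv2.resize(t,(780,360),interpolation=cv2.INTER_CUBIC)]))
E
```

```text
(no output)
```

View pics/w4.png

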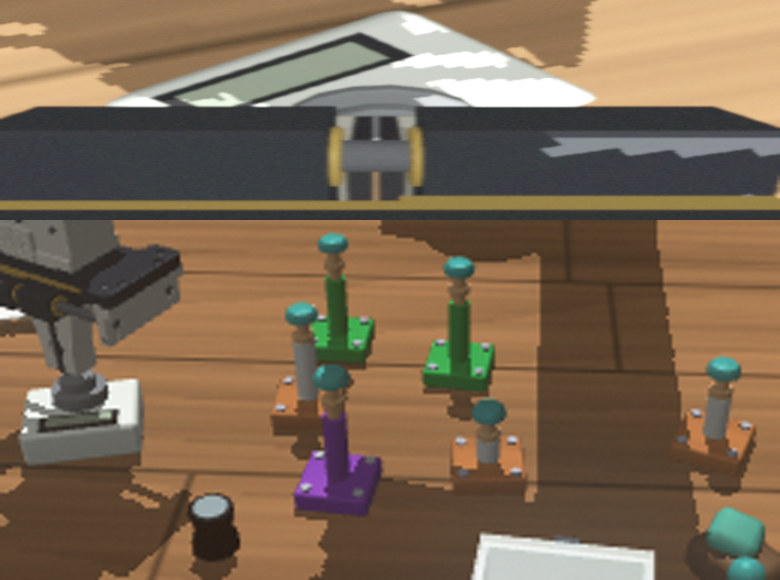

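All three stones now sit 9–11 crop pixels (3–4 image pixels) lower, with their collars on the sleeves. The fingertips are over the button at (80,383), so I'll press the timer.

>>> arm_command --travel '[[0,0,-0.008],[0,0,-0.014],[0,0,-0.018],[0,0,-0.021],[0,0,-0.024],[0,0,-0.026],[0,0,-0.028],[0,0,-0.029],[0,0,-0.03],[0,0,-0.03]]' --delta_rot '[[0,0,0],[0,0,0],[0,0,0],[0,0,0],[0,0,0],[0,0,0],[0,0,0],[0,0,0],[0,0,0],[0,0,0]]'

```text
time_s: 16.08
tcp_pos: [0.5296, -0.2987, 0.0651]
eef_rot: [180.0, -0.0, -25.5]
contact_force: [-4.1, 4.5, 15.2]
gripper_width: 0.0003
gripper_force: 7.6
```

The force is 15 N, well above the 4 N spring, and the tip is at 46 mm, so the button is at its stop. I'll let go and back off.

>>> arm_command --travel '[[0,0,0.01],[0,0,0.04],[0,0,0.12],[0,0,0.2],[0,0,0.28],[0,0,0.28],[0,0,0.28],[0,0,0.28]]' --delta_rot '[[0,0,0],[0,0,0],[0,0,0],[0,0,0],[0,0,0],[0,0,0],[0,0,0],[0,0,0]]'

```text
time_s: 17.08
tcp_pos: [0.5288, -0.2985, 0.2025]
eef_rot: [180.0, 0.1, -25.5]
contact_force: [0.5, 1.4, -0.7]
gripper_width: 0.0003
gripper_force: 0.0
```

```bash
python3 - <<'E'
from h import *
t=viewer.capture("scene")["img"][:,:,::-1][135:295,165:465]
cv2.imwrite("pics/end.png",cv2.resize(t,(780,416),interpolation=cv2.INTER_CUBIC))
E
```

```text
(no output)
```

View pics/end.png

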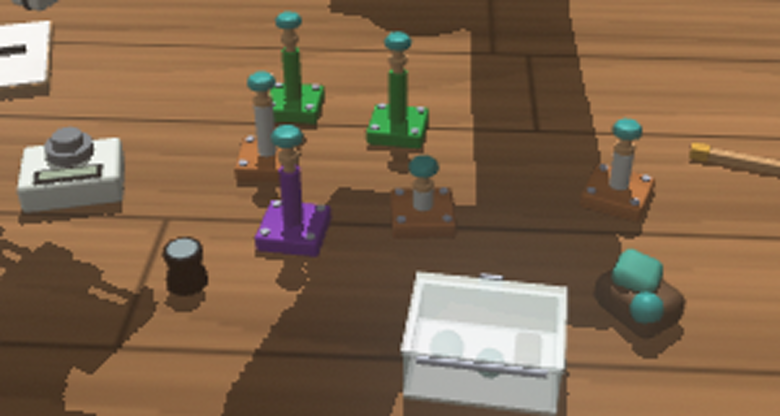

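The stones at (261,81), (424,166) and (627,130) are all seated. The button at (68,138) is back up and nothing else has moved.

```bash
python3 -c "
from plant import close_job
print(close_job())"
```

```text
the job is handed in; nothing more can be done
None
```

I pressed the tall, middle and short sticks fully home in that order, pressed and released the timer button, left everything else where it was, and handed the job in at about 17 s of the 56 s allowed.

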